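# Pack up and level a drying board

## Task

Wet lacquer runs unless its drying board lies level: from the sloping rack take the two wooden spacers that together bring the stand's seat up to the height of the working post at its other end, and stack them flat and centred on the seat. Then lay the drying board across the post and the spacers, centred and in line with the stand, so that it lies level, and let go. Leave the other two spacers in the rack and do not disturb the bowl, the jar or the spatula.

Things in the scene. Friction and masses are not known exactly. Their poses are not given: they have to be found in the camera images.
- stand_mid (a point): Levelling stand, fixed to the bench: wooden base 280 x 80 x 12 mm (long side along its x) carrying a working post at its -x end (the end nearer the robot) and a seat block at its +x end, 200 mm apart. This point is half-way between post and seat on the centre line, at the level of the seat's top (32 mm above the bench); x runs from post to seat, z up.
- stand_seat (a point): Centre of the top of the stand's wooden seat block, where spacers are stacked; the top is 66 mm (x) by 38 mm (y), 20 mm above the base and 32 mm above the bench. Same axes as stand_mid.
- stand_post (a point): The place of the working post: its foot, on the top of the stand's base, 12 mm above the bench. Same axes as stand_mid.
- post_a_top (a point): Centre of the flat top of a round steel post, fixed, 30 mm in diameter and 46 mm tall from its foot, so its top is 26 mm higher than a seat top on the same base level. One of the three posts stands on the stand as the working post (at stand_post); the two others are spares standing on a 140 x 50 x 12 mm wooden holder further away, not to be used.
- post_b_top (a point): Centre of the flat top of a round steel post, fixed, 30 mm in diameter and 58 mm tall from its foot, so its top is 38 mm higher than a seat top on the same base level. One of the three posts stands on the stand as the working post (at stand_post); the two others are spares standing on a 140 x 50 x 12 mm wooden holder further away, not to be used.
- post_c_top (a point): Centre of the flat top of a round steel post, fixed, 30 mm in diameter and 76 mm tall from its foot, so its top is 56 mm higher than a seat top on the same base level. One of the three posts stands on the stand as the working post (at stand_post); the two others are spares standing on a 140 x 50 x 12 mm wooden holder further away, not to be used.
- rack_mid (a point): Wooden spacer rack, fixed, 250 mm wide (its y); its upper face is a slope of 30 degrees that falls along the rack's +x (away from the robot), with a low lip 6 mm high along the lower edge. This point is the middle of the sloping face, 50 mm above the bench. Axes: z vertical, x horizontal, the down-slope direction seen from above.
- spacer10_mid (a point): Centre of a loose plain wooden spacer block 60 mm (its x) by 32 mm (its y) by 10 mm thick (its z). It starts lying on the sloping rack face, 60 mm side down the slope against the lip, so its z is square to the slope (30 degrees from vertical, leaning away from the robot); four spacers (10, 16, 22, 34 mm, in any order) lie side by side 62 mm apart. Weighs about 14 g.
- spacer16_mid (a point): Centre of a loose plain wooden spacer block 60 mm (its x) by 32 mm (its y) by 16 mm thick (its z). It starts lying on the sloping rack face, 60 mm side down the slope against the lip, so its z is square to the slope (30 degrees from vertical, leaning away from the robot); four spacers (10, 16, 22, 34 mm, in any order) lie side by side 62 mm apart. Weighs about 23 g.
- spacer22_mid (a point): Centre of a loose plain wooden spacer block 60 mm (its x) by 32 mm (its y) by 22 mm thick (its z). It starts lying on the sloping rack face, 60 mm side down the slope against the lip, so its z is square to the slope (30 degrees from vertical, leaning away from the robot); four spacers (10, 16, 22, 34 mm, in any order) lie side by side 62 mm apart. Weighs about 32 g.
- spacer34_mid (a point): Centre of a loose plain wooden spacer block 60 mm (its x) by 32 mm (its y) by 34 mm thick (its z). It starts lying on the sloping rack face, 60 mm side down the slope against the lip, so its z is square to the slope (30 degrees from vertical, leaning away from the robot); four spacers (10, 16, 22, 34 mm, in any order) lie side by side 62 mm apart. Weighs about 49 g.
- board_mid (a point): Centre (half-way up) of the loose wooden drying board, 280 mm (its x) by 50 mm (its y) by 14 mm thick, about 140 g, starting flat on the bench.
- bowl_mid (a point): Bystander: loose dark lacquered bowl, 120 mm across, 60 mm high; point half-way up its axis.
- jar_mid (a point): Bystander: loose amber glass jar, 64 mm across, 85 mm high; point half-way up its axis.
- spatula_grip (a point): Bystander: loose lacquer spatula, 200 mm long, lying on the bench; point on its handle.

How it is judged:
By the outcome, as a careful person would: the job done as asked, in the order asked, and still so for the second after the job is handed in, with the robot touching nothing.
It also fails if it takes over 72 s, if anything falls off the work surface, if the arm or the gripper's body presses on something with over 40 N, if the wrist force passes 120 N, or if a joint passes its speed limit or range.

## Robot

A 6-joint arm with a two-finger parallel gripper is mounted at the origin on the work surface. World frame = base frame: x ahead of the robot, y to its left, z up, the work surface at z = 0. Lengths are in m, angles in rad, forces in N, time in s.
With the tool pointing down it reaches from about 0.375 to 0.925 m from the base axis. Payload 5.7 kg.
Tool frame: the origin (TCP) lies midway between the tips of the shut fingers; the grasp point (between the pads) lies 19 mm behind it; z points along the fingers, y is the direction in which the jaws open and shut (so a half turn about z gives the same grasp; the last joint's range is limited). The gripper opens to 88 mm and grips with 3 to 60 N. Pads are 20 mm wide; open, the fingers measure 115 mm over their backs; the gripper's body (75 mm by 178 mm) begins 61 mm behind the grasp point.
Start: joints at [1.184, 0.359, 1.51, -0, 1.272, -0.115], TCP at [0.161, 0.578, 0.223] pointing down, gripper open.
Joint ranges: [-2.97, 2.97], [-1.01, 2.36], [0.21, 2.38], [-0.96, 4.11], [0.2, 2.71], [-2.98, 2.98]. Speed limits (rad/s): [2.39, 2.39, 3.14, 3.14, 3.14, 3.14].

## Interface

Orientations are given as a unit quaternion [w, x, y, z].
In Python, from workcell import ctrl gives the robot as it stands. Calls block until the motion is done:
- ctrl.goto(position, orientation): joint-space move of the TCP to a pose.
- ctrl.move_linear(position, ori=None, vel=0.15): straight line of the TCP; ori=None keeps the orientation; vel is the mean speed in m/s.
- ctrl.move_j(angles): joint-space move.
- ctrl.gripper_open() and ctrl.close_gripper(strength=None): open the fingers fully, or close them until they stop; strength is the grip in N (None keeps the last).
- ctrl.pause(seconds).
- ctrl.inverse_kinematics(position, orientation): joint angles nearest the present ones, or None.
- ctrl.camera(name): name is "scene" or "top"; returns a dict with "pixels" (420x560x3 uint8, red, green, blue), "K" (3x3 intrinsics, pixels), "rvec" (rotation vector, rad) and "tvec" (3), from world to camera coordinates, as OpenCV has them. Camera axes: x right, y down, z forward; pixel columns grow to the right and rows downward; lengths in m; the calibration is good to about 2 mm. A picture is of the moment at which its call begins. There is no depth.
A pose or a line that the arm cannot do raises ctrl.Unreachable and nothing moves.
- ctrl.close_job(): hands the job in, once; it reports no verdict.
Readings, each from a call of its own:
- ctrl.current_time_s(): time.
- ctrl.current_q(): joint angles.
- ctrl.current_joint_vel(): joint speeds.
- ctrl.current_joint_torque(): joint torques, N m.
- ctrl.current_tool_pos(): TCP position.
- ctrl.current_tool_rot(): TCP orientation.
- ctrl.current_force(): force on the tool from outside, world axes, zero at the start.
- ctrl.current_torque(): the same for the moment, N m.
- ctrl.current_width(): finger opening in m.
Only numpy, scipy, OpenCV 4.12 (cv2) and the standard library are available. Lean on these libraries where they do the work, as an engineer would, in place of code of your own. Each camera call takes 0.05 s, during which the arm holds its last target.

## Working session

There is one attempt and no reset: what is moved stays moved. The work goes in short steps, each a Python script; the robot and the scene stay as the last script left them, time stands still between calls to the robot, and variables do not carry over. Pictures are saved under pics/ and viewed, and the job is handed in when it is done.

```bash
mkdir -p pics; ls
python3 - <<'E'
from workcell import ctrl
import cv2,numpy as np,pickle
d={}
for n in ("scene","top"):
    c=ctrl.camera(n); d[n]=c
    cv2.imwrite(f"pics/{n}0.png",cv2.cvtColor(c["pixels"],cv2.COLOR_RGB2BGR))
    R=cv2.Rodrigues(np.array(c["rvec"]))[0]
    print(n,c["K"],-R.T@np.array(c["tvec"]).ravel(),R)
pickle.dump(d,open("cam0.pkl","wb"))
print(ctrl.current_time_s(),ctrl.current_tool_rot(),ctrl.current_width())
E
```

```text
pics
scene [[424.07502544   0.         283.4409541 ]
 [  0.         424.07502544 204.24120326]
 [  0.           0.           1.        ]] [ 1.38764157 -0.56025971  0.70766886] [[ 0.54661444  0.83702845  0.02441388]
 [ 0.46146851 -0.27677367 -0.8428779 ]
 [-0.69875566  0.47199546 -0.53755075]]
top [[507.00353957   0.         278.32378334]
 [  0.         507.00353957 217.48691261]
 [  0.           0.           1.        ]] [ 0.47612503 -0.02830698  1.19390906] [[-0.01341788 -0.99972632  0.0191635 ]
 [-0.99183281  0.01087597 -0.12708022]
 [ 0.12683702 -0.02071214 -0.9917073 ]]
0.1 [-1.93310799e-04  1.35478748e-01  9.90779930e-01 -7.75307553e-04] 0.08771500075424155
```

View pics/scene0.png

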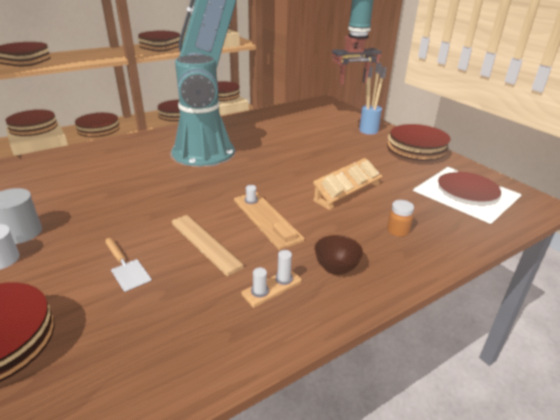

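View pics/top0.png

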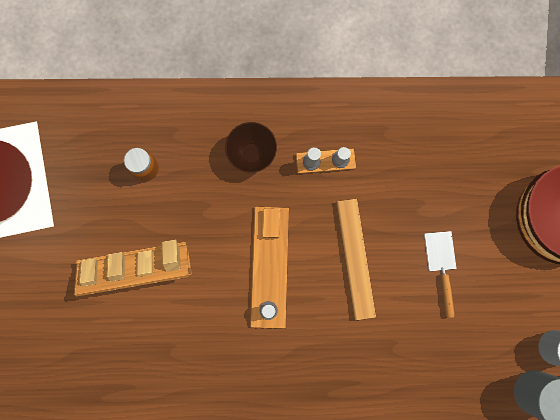

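The top view shows the rack at about (130,268), the stand (269,268) with its post at (268,312) and seat at (271,222), and the board (356,259). The spare posts are at (313,158) and (344,157), the bowl (251,147), the jar (137,160) and the spatula (445,275). I'll enlarge crops of these.

Run:
```python
import cv2
t=cv2.imread("pics/top0.png"); s=cv2.imread("pics/scene0.png")
def crop(im,n,x0,y0,x1,y1,f):
    cv2.imwrite(f"pics/{n}.png",cv2.resize(im[y0:y1,x0:x1],None,fx=f,fy=f,interpolation=cv2.INTER_CUBIC))
crop(t,"c_rack",65,230,200,305,5.9)
crop(t,"c_stand",240,195,390,335,4)
crop(s,"c_srack",300,150,400,215,8)
crop(s,"c_sstand",165,175,315,310,4)
```

```text
(no output)
```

View pics/c_rack.png

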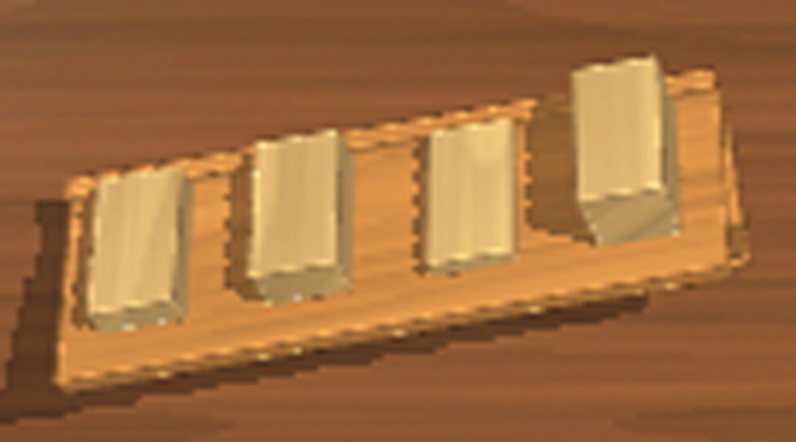

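View pics/c_stand.png

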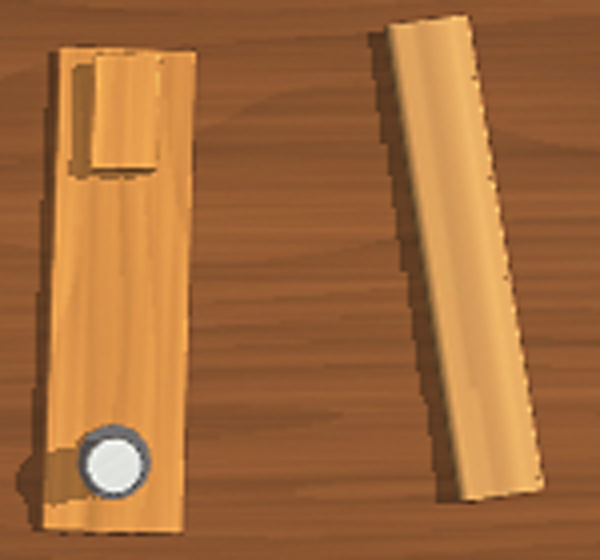

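View pics/c_srack.png

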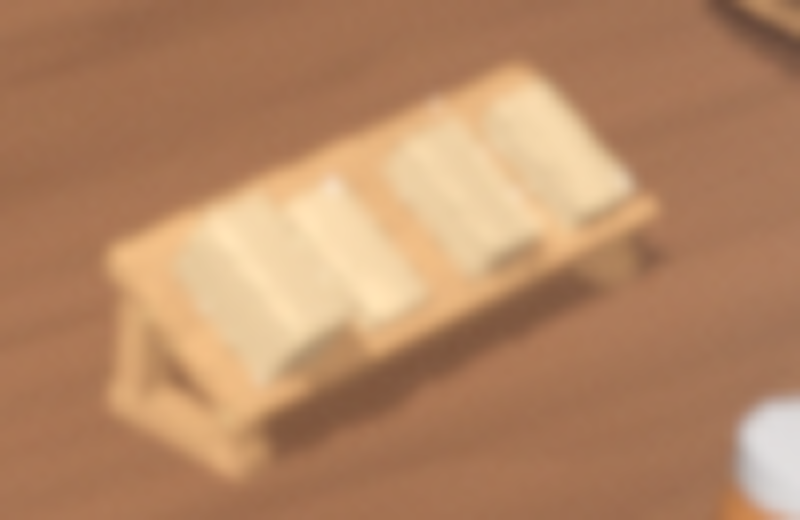

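View pics/c_sstand.png

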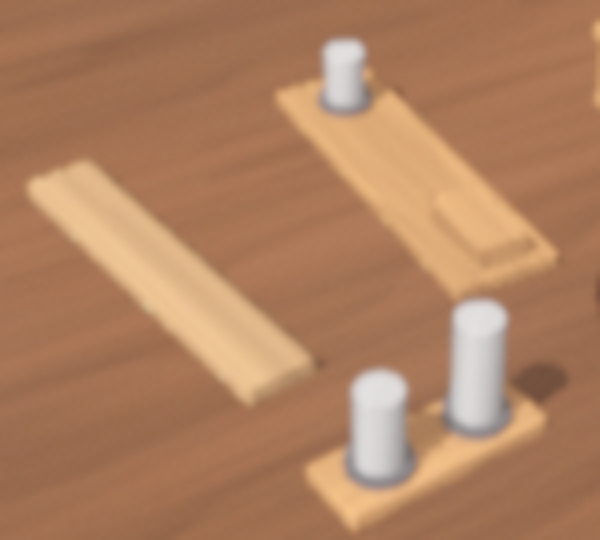

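Thickness order, left to right in the top view, looks like 16, 22, 10, 34. I'll fit the poses and the post height from both views.

```bash
cat > h.py <<'E'
import cv2,numpy as np,pickle
from scipy.optimize import least_squares
from scipy.spatial.transform import Rotation as Ro
cam=pickle.load(open("cam0.pkl","rb"))
def proj(n,P):
    c=cam[n]; return cv2.projectPoints(np.asarray(P,float).reshape(-1,3),np.array(c["rvec"]),np.array(c["tvec"]),np.array(c["K"]),None)[0].reshape(-1,2)
def px(l,f,x0,y0): return (np.array(l,float)+.5)/f-.5+np.array([x0,y0])
def ray(n,p,z):
    c=cam[n];R=cv2.Rodrigues(np.array(c["rvec"]))[0];C=-R.T@np.array(c["tvec"]).ravel()
    d=R.T@np.linalg.inv(c["K"])@np.array([p[0],p[1],1.]); return C+d*(z-C[2])/d[2]
def place(x,y,yaw,P):
    P=np.asarray(P,float);c,s=np.cos(yaw),np.sin(yaw)
    return np.c_[x+c*P[:,0]-s*P[:,1],y+s*P[:,0]+c*P[:,1],P[:,2]]
def rect(a,b,z): return [[a,b,z],[a,-b,z],[-a,-b,z],[-a,b,z]]
E
cat > fit.py <<'E'
from h import *
T=lambda l:px(l,4,240,195); S=lambda l:px(l,4,165,175)
# stand; origin at stand_mid xy
mt=T([(60,47),(196,52),(183,532),(44,528),(97,54),(160,54),(155,170),(92,168)])
P=rect(.14,.04,.012)+(np.array(rect(.033,.019,.032))+[.1,0,0]).tolist()
ms=S([(555,252),(458,292),(277,95)]); Ps=[[.14,.04,.012],[.14,-.04,.012],[-.14,-.04,.012]]
def f(p): return np.r_[(proj("top",place(*p[:3],P))-mt).ravel(),.7*(proj("scene",place(*p[:3],Ps))-ms).ravel()]
r=least_squares(f,[.5,0,0]);st=r.x;print("stand",r.x,np.round(r.fun,1))
for h in(.046,.058,.076):
    print(h,proj("top",place(*st,[[-.1,0,.012+h]])),T([(114,467)]),proj("scene",place(*st,[[-.1,0,.012+h],[-.1,0,.012]])),S([(344,48),(344,100)]))
mt2=T([(388,26),(467,16),(543,487),(465,499)]);ms2=S([(313,362),(250,392),(28,185),(88,162)])
def f(p): return np.r_[(proj("top",place(*p[:3],rect(.14,.025,.014)))-mt2).ravel(),.7*(proj("scene",place(*p[:3],rect(.14,.025,.014)))-ms2).ravel()]
r=least_squares(f,[.5,-.2,.1]);print("board",r.x,np.round(r.fun,1))
# rack
T=lambda l:px(l,5.9,65,230); S=lambda l:px(l,8,300,150)
c30,s30=np.cos(np.pi/6),np.sin(np.pi/6)
A=np.array([[c30,0,s30],[0,1,0],[-s30,0,c30]])  # columns: local x(downslope), y, normal
th=[.016,.022,.010,.034]
tops=[[(97,175),(185,168),(182,300),(90,315)],[(257,143),(338,130),(336,262),(250,278)],[(433,128),(513,118),(512,250),(428,265)],[(575,72),(655,58),(665,188),(583,205)]]
sc=S([(107,250),(510,62)]); tr=T([(62,382),(738,262)])
s1=S([(632,182),(575,222)])
def model(p):
    x,y,yaw,L,s=p[:5];y=p[1]
    out=[]
    for i in range(4):
        loc=np.array(rect(.03,.016,th[i]))+[s,p[5+i],0]
        out.append(place(x,y,yaw,loc@A.T+[0,0,.05]))
    up=place(x,y,yaw,np.array([[-L/2,-.125,0],[-L/2,.125,0]])@A.T+[0,0,.05])
    return out,up
def f(p):
    o,up=model(p);e=[]
    for i in range(4): e.append((proj("top",o[i])-T(tops[i])).ravel())
    e.append((proj("scene",up)-sc).ravel()*.7); e.append((proj("top",up[::-1])-tr).ravel())
    e.append((proj("scene",o[0][:2])-s1).ravel()*.7)
    return np.r_[np.concatenate(e),(np.array(p[5:])-np.array([.093,.031,-.031,-.093]))/.002]
r=least_squares(f,[.45,.28,.1,.1,0,.093,.031,-.031,-.093]);p=r.x;print("rack",np.round(p,4));print(np.round(r.fun,1))
x,y,yaw,L,s=p[:5]
for i in range(4):
    print(th[i],place(x,y,yaw,np.array([[s,p[5+i],th[i]/2]])@A.T+[0,0,.05]))
    # alt thickness check: end face bottom
    print("  bottom px",proj("top",place(x,y,yaw,np.array([[s-.03,p[5+i]+.016,0],[s-.03,p[5+i]-.016,0]])@A.T+[0,0,.05])))
print(T([(95,330),(182,318),(265,302),(345,285),(430,272),(513,260),(597,245),(680,235)]))
E
python3 fit.py
```

```text
stand [ 0.51372017 -0.03144051 -0.0417794 ] [-0.1 -0.4 -0.2 -0.6 -0.1  0.4 -0.3  0.5 -0.6 -0.2  0.   0.3  0.5 -0.3
 -0.3 -0.3 -0.1  0.5 -0.9 -0.3 -0.9 -0.2]
0.046 [[268.36345178 310.93686404]] [[268.125 311.375]] [[249.66783523 187.91680827]
 [249.94261808 200.81577012]] [[250.625 186.625]
 [250.625 199.625]]
0.058 [[268.36169763 311.24313482]] [[268.125 311.375]] [[249.59439963 184.46956628]
 [249.94261808 200.81577012]] [[250.625 186.625]
 [250.625 199.625]]
0.076 [[268.35899451 311.71509402]] [[268.125 311.375]] [[249.48284214 179.23279156]
 [249.94261808 200.81577012]] [[250.625 186.625]
 [250.625 199.625]]
board [ 0.530362   -0.23185264  0.12773477] [-0.8 -0.6  0.2 -1.   0.7  0.4 -1.2  0.5 -0.  -0.6 -0.8  0.1 -0.9  0.1
 -0.4 -0.2]
rack [ 5.150e-01  2.757e-01  1.605e-01  9.040e-02  5.000e-04  9.300e-02
  3.200e-02 -3.050e-02 -9.230e-02]
[ 0.8  0.7  0.1 -0.5 -0.9  0.1 -0.1  0.1 -0.   0.   0.5 -0.2  0.1  0.2
 -0.   0.1 -0.4  0.7  0.1 -0.1  0.5  0.1  0.2  0.1  0.  -0.5  0.8 -0.6
  0.1 -0.1 -0.7 -0.4 -0.4  0.   0.3  0.3 -0.5 -0.1 -0.8  0.2 -0.8  0.7
 -0.  -0.7 -0.   0.5  0.3  0.4]
0.016 [[0.50453654 0.36820502 0.05668521]]
  bottom px [[ 82.53112619 286.69328724]
 [ 97.12555666 284.14375451]]
0.022 [[0.51576222 0.30823995 0.05928328]]
  bottom px [[110.31694641 281.83932201]
 [124.84639089 279.30114182]]
0.01 [[0.52278375 0.2460853  0.05408713]]
  bottom px [[138.65324036 276.88919332]
 [153.11656055 274.36256453]]
0.034 [[0.53857776 0.18605997 0.06447943]]
  bottom px [[166.54520821 272.01668493]
 [180.94358809 269.5014007 ]]
[[ 80.68644068 285.51694915]
 [ 95.43220339 283.48305085]
 [109.5        280.77118644]
 [123.05932203 277.88983051]
 [137.46610169 275.68644068]
 [151.53389831 273.65254237]
 [165.77118644 271.11016949]
 [179.83898305 269.41525424]]
```

The base-to-top pixel length of the working post (13.0 px) fits the 46 mm post (12.9 px), so it is post A and I need 26 mm = 10 + 16. The neighbours are too close for a grip across the 32 mm side, because the gripper only opens fully. I'll grip along the 60 mm side with the tool square to the slope, and touch the top first to get its true height. IK check next.

```bash
cat >> h.py <<'E'
st=(0.5137,-0.0314,-0.0418); bd=(0.5304,-0.2319,0.1277); ryaw=0.1605
sp={16:np.array([0.50454,0.36821,0.05669]),10:np.array([0.52278,0.24609,0.05409])}
def ori(z,y):
    z=np.array(z,float);z/=np.linalg.norm(z);y=np.array(y,float);y-=z*(y@z);y/=np.linalg.norm(y)
    q=Ro.from_matrix(np.c_[np.cross(y,z),y,z]).as_quat();return np.r_[q[3],q[:3]]
cr,sr=np.cos(ryaw),np.sin(ryaw)
nrm=np.array([cr*.5,sr*.5,np.sqrt(3)/2]); dwn=np.array([cr*np.sqrt(3)/2,sr*np.sqrt(3)/2,-.5])
def down(yaw): return ori([0,0,-1],[np.cos(yaw),np.sin(yaw),0])  # jaw direction yaw
E
python3 - <<'E'
from h import *
from workcell import ctrl
for s in(1,-1):
    qr=ori(-nrm,s*dwn)
    for k in sp:
        for h in (0,.08): print(s,k,h,ctrl.inverse_kinematics((sp[k]+nrm*h).tolist(),qr.tolist()))
    q=down(st[2]+(0 if s>0 else np.pi)); S=[st[0]+.1*np.cos(st[2]),st[1]+.1*np.sin(st[2])]
    for z in (.04,.15):print("seat",ctrl.inverse_kinematics([*S,z],q.tolist()))
    q=down(bd[2]+s*np.pi/2);print("bd",ctrl.inverse_kinematics([bd[0],bd[1],.01],q.tolist()))
    q=down(st[2]+s*np.pi/2);print("pl",ctrl.inverse_kinematics([st[0],st[1],.06],q.tolist()))
E
```

```text
1 16 0 [0.43589865 0.8372036  1.1809105  0.13662902 1.63005028 0.24814533]
1 16 0.08 [0.42286276 0.82175087 1.02577823 0.13358362 1.800724   0.25912898]
1 10 0 [0.28052887 0.7954381  1.28632789 0.05990896 1.58028734 0.10464203]
1 10 0.08 [0.27453653 0.77432984 1.13476145 0.05788456 1.75298419 0.10936445]
seat [-1.70251281e-01  5.84756490e-01  1.64689883e+00 -4.44089210e-16
  9.09937335e-01 -1.28451281e-01]
seat [-1.70251281e-01  4.49746002e-01  1.55898027e+00 -4.44089210e-16
  1.13286638e+00 -1.28451281e-01]
bd [-5.31478867e-01  5.92341038e-01  1.74739568e+00 -4.44089210e-16
  8.01855931e-01 -2.22997519e+00]
pl [-1.95327482e-01  4.49966823e-01  1.86165045e+00 -4.44089210e-16
  8.29975380e-01 -1.72432381e+00]
-1 16 0 [ 0.43589865  0.8372036   1.1809105   0.13662902  1.63005028 -2.89344733]
-1 16 0.08 [ 0.42286276  0.82175087  1.02577823  0.13358362  1.800724   -2.88246367]
-1 10 0 None
-1 10 0.08 None
seat None
seat None
bd [-5.31478867e-01  5.92341038e-01  1.74739568e+00 -4.44089210e-16
  8.01855931e-01  9.11617460e-01]
pl [-1.95327482e-01  4.49966823e-01  1.86165045e+00 -4.44089210e-16
  8.29975380e-01  1.41726885e+00]
```

```bash
cat >> h.py <<'E'
def touch(ctrl,p0,d,q,n=14,step=.001,thr=1.5):
    """step from p0 along d until force along -d exceeds thr"""
    f0=np.array(ctrl.current_force())
    for i in range(1,n+1):
        ctrl.move_linear((p0+d*step*i).tolist(),vel=.03)
        f=-(np.array(ctrl.current_force())-f0)@d
        if f>thr: return i*step,f
    return None,f
def shot(ctrl,name,cams=("scene","top")):
    for n in cams:
        c=ctrl.camera(n); cv2.imwrite(f"pics/{name}_{n}.png",cv2.cvtColor(c["pixels"],cv2.COLOR_RGB2BGR))
E
python3 - <<'E'
from h import *
from workcell import ctrl
q=ori(-nrm,dwn); top=sp[16]+nrm*.008
ctrl.close_gripper(10)
ctrl.goto((top+nrm*.06).tolist(),q.tolist())
ctrl.move_linear((top+nrm*.006).tolist(),vel=.12)
print(ctrl.current_time_s(),ctrl.current_force(),ctrl.current_tool_pos()-(top+nrm*.006))
print(touch(ctrl,top+nrm*.006,-nrm,q.tolist()))
print(ctrl.current_time_s(),ctrl.current_force(),(np.array(ctrl.current_tool_pos())-top)@nrm)
shot(ctrl,"t1")
E
```

```text
3.6917 [-0.91196768  0.38089186  0.70268219] [8.92999866e-06 6.35804974e-04 5.78238638e-04]
(0.006, np.float64(3.554461819821779))
5.1917 [1.46039951 0.10832555 3.48008721] 0.0005300185973763241
```

Run:
```python
import cv2
a=cv2.imread("pics/t1_top.png")[225:315,60:200];b=cv2.imread("pics/t1_scene.png")[120:220,290:420]
cv2.imwrite("pics/t1c.png",cv2.resize(a,None,fx=5,fy=5,interpolation=3));cv2.imwrite("pics/t1s.png",cv2.resize(b,None,fx=5,fy=5,interpolation=3))
```

```text
(no output)
```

View pics/t1s.png

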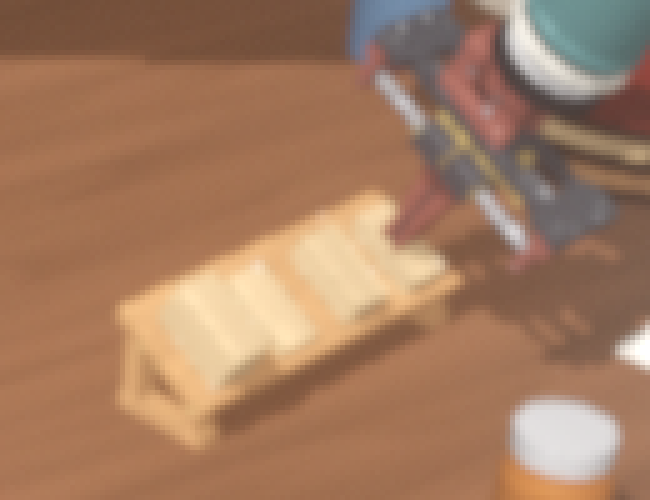

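The closed fingers touch the middle of the left-most spacer, within about 0.5 mm of the fitted height, so the fit holds. Now grasp.

```bash
python3 - <<'E'
from h import *
from workcell import ctrl
top=sp[16]+nrm*.0085
ctrl.move_linear((top+nrm*.012).tolist(),vel=.1)
ctrl.gripper_open()
g=top-nrm*.009-dwn*.0008
ctrl.move_linear((top+nrm*.004-dwn*.0008).tolist(),vel=.08)
ctrl.move_linear(g.tolist(),vel=.05)
print(ctrl.current_force())
ctrl.close_gripper(12)
print(ctrl.current_width(),ctrl.current_force(),ctrl.current_time_s())
ctrl.move_linear((g+nrm*.05).tolist(),vel=.12)
print(ctrl.current_width(),ctrl.current_force())
ctrl.move_linear((g+nrm*.05+[0,0,.06]).tolist(),vel=.2)
S=np.array([st[0]+.1*np.cos(st[2]),st[1]+.1*np.sin(st[2])])
ctrl.goto([*S,.11],down(st[2]).tolist())
print(ctrl.current_width(),ctrl.current_time_s(),ctrl.current_tool_pos()-np.r_[S,.11],ctrl.current_force())
shot(ctrl,"p1")
E
python3 - <<'E'
import cv2
a=cv2.imread("pics/p1_top.png")[180:300,200:340];b=cv2.imread("pics/p1_scene.png")[130:260,200:360]
cv2.imwrite("pics/p1c.png",cv2.hconcat([cv2.resize(a,(400,400),interpolation=3),cv2.resize(b,(400,400),interpolation=3)]))
E
```

```text
[ 0.12165143 -0.38493583 -1.20548092]
0.060146819187728365 [ 0.18528381 -0.0531366  -0.35191925] 8.15
0.060016276524951444 [-0.74576665 -0.07534226 -1.1103805 ]
0.05993129982663817 10.7167 [ 0.00036913  0.00087971 -0.00016502] [ 0.45711625  0.5432072  -0.29474888]
```

View pics/p1c.png

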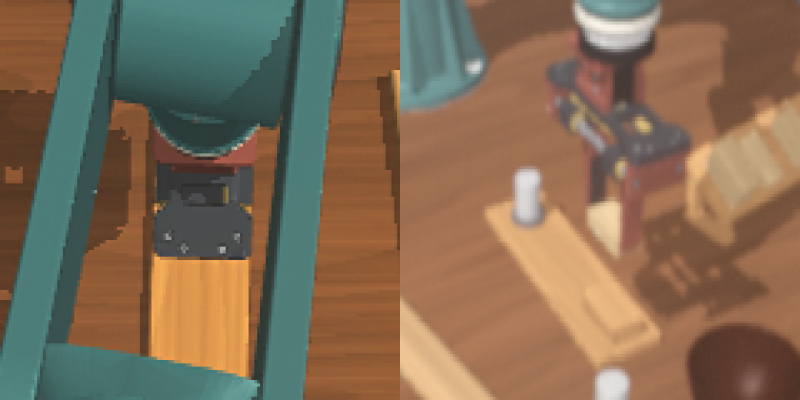

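Run:
```python
import cv2
b=cv2.imread("pics/p1_scene.png")[190:245,260:320]
cv2.imwrite("pics/p1d.png",cv2.resize(b,None,fx=10,fy=10,interpolation=2))
from h import *
S=np.array([st[0]+.1*np.cos(st[2]),st[1]+.1*np.sin(st[2])])
# expected spacer box corners, tip 7mm above bottom
for z in (.103,.119): print(proj("scene",place(*S,st[2],rect(.03,.016,z)))*10-np.array([2600,1900]))
```

```text
[[351.69111823 209.2290564 ]
 [245.75954302 242.27771505]
 [130.02322629 131.85233149]
 [233.39447044 101.41862411]]
[[354.13521044 157.3106487 ]
 [247.38929492 189.94054505]
 [130.70102013  80.68053953]
 [234.84812386  50.65496977]]
```

View pics/p1d.png

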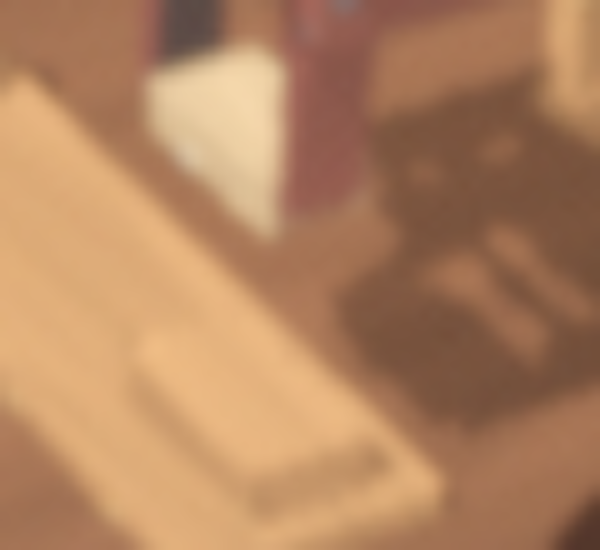

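The spacer hangs level, and its corners match the predicted box within a pixel or two. Lower it until it touches.

```bash
python3 - <<'E'
from h import *
from workcell import ctrl
S=np.array([st[0]+.1*np.cos(st[2]),st[1]+.1*np.sin(st[2])]);D=np.array([0,0,-1.])
ctrl.move_linear([*S,.043],vel=.12)
print(touch(ctrl,np.r_[S,.043],D,None,n=8,thr=2))
print(ctrl.current_tool_pos()-np.r_[S,0],ctrl.current_force(),ctrl.current_time_s())
ctrl.gripper_open()
ctrl.move_linear([*S,.12],vel=.2)
ctrl.close_gripper(10)
q=ori(-nrm,dwn); top=sp[10]+nrm*.005
ctrl.goto((top+nrm*.05+[0,0,.03]).tolist(),q.tolist())
print(ctrl.current_time_s())
shot(ctrl,"s1")
E
python3 - <<'E'
import cv2
a=cv2.imread("pics/s1_top.png")[195:255,235:305];b=cv2.imread("pics/s1_scene.png")[200:245,255:315]
cv2.imwrite("pics/s1c.png",cv2.resize(a,None,fx=8,fy=8,interpolation=2));cv2.imwrite("pics/s1d.png",cv2.resize(b,None,fx=8,fy=8,interpolation=2))
E
```

```text
(0.004, np.float64(4.343213310717298))
[ 8.29024076e-05 -1.74004256e-05  3.94266893e-02] [-0.54825549  0.66559804  4.67992257] 12.525
16.175
```

View pics/s1c.png

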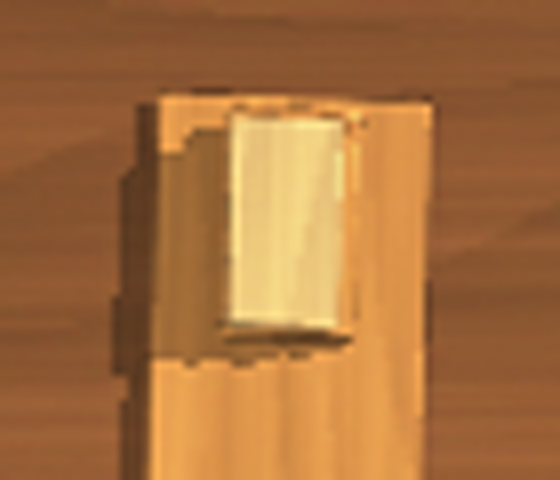

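View pics/s1d.png

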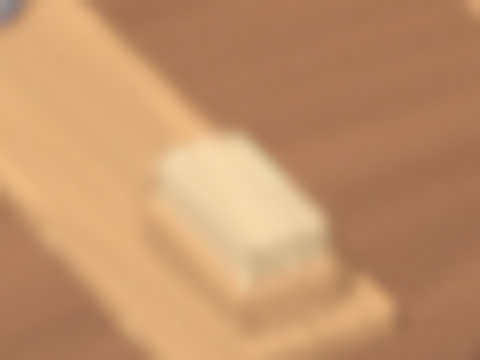

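View pics/s1_top.png

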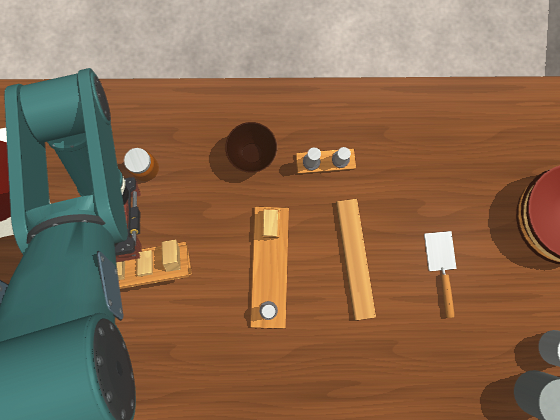

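The 16 mm spacer lies flat on the seat. I'll work out its offset from the seat centre.

Run:
```python
from h import *
from workcell import ctrl
S=np.array([st[0]+.1*np.cos(st[2]),st[1]+.1*np.sin(st[2])])
m=px([(232,115),(343,118),(340,326),(228,322)],8,235,195)
r=least_squares(lambda p:(proj("top",place(*p,rect(.03,.016,.048)))-m).ravel(),[*S,st[2]])
d=r.x[:2]-S;c,s=np.cos(st[2]),np.sin(st[2]);print("off x,y,yaw",d@[c,s],d@[-s,c],r.x[2]-st[2],np.round(r.fun,1))
print(ctrl.current_tool_pos(),proj("top",[ctrl.current_tool_pos()]))
# refit seat from same picture: visible base edges near (crop8)
```

```text
off x,y,yaw -0.001268399370272953 0.0017268875962861317 0.010443280533367912 [-0.  -0.1  0.1 -0.2  0.   0.  -0.1  0.2]
[0.55038175 0.24889276 0.13204399] [[135.12347528 248.3400904 ]]
```

The offset is only about (−1.3, +1.7) mm. Now the 10 mm spacer: touch its top, then grip just above the 6 mm lip.

```bash
python3 - <<'E'
from h import *
from workcell import ctrl
top=sp[10]+nrm*.005
p0=top+nrm*.005
ctrl.move_linear(p0.tolist(),vel=.15)
d,f=touch(ctrl,p0,-nrm,None,n=20,step=.0007,thr=1.5)
print(d,f)
tp=np.array(ctrl.current_tool_pos()); hz=(tp-top)@nrm; print("top height err",hz,ctrl.current_time_s())
if d is None: raise SystemExit
g=top+nrm*(hz-.0031)
ctrl.move_linear((top+nrm*.012).tolist(),vel=.1)
ctrl.gripper_open()
ctrl.move_linear((top+nrm*.004).tolist(),vel=.08)
ctrl.pause(.1);f0=np.array(ctrl.current_force())
ctrl.move_linear(g.tolist(),vel=.03)
print("df",np.array(ctrl.current_force())-f0,(ctrl.current_tool_pos()-top)@nrm)
ctrl.close_gripper(10)
print(ctrl.current_width(),ctrl.current_time_s())
ctrl.move_linear((g+nrm*.02).tolist(),vel=.06)
print(ctrl.current_width())
shot(ctrl,"g2")
E
python3 - <<'E'
import cv2
a=cv2.imread("pics/g2_top.png")[200:310,60:200];b=cv2.imread("pics/g2_scene.png")[130:225,290:400]
cv2.imwrite("pics/g2c.png",cv2.hconcat([cv2.resize(a,(400,400),interpolation=2),cv2.resize(b,(400,400),interpolation=2)]))
E
```

```text
0.0056 5.50406034492453
top height err 0.0004620682354448229 18.9083
df [-0.45869355 -1.54064856 -0.32537699] -0.0029325512398866356
0.059526198407755006 21.8333
0.0598150604155213
```

View pics/g2c.png

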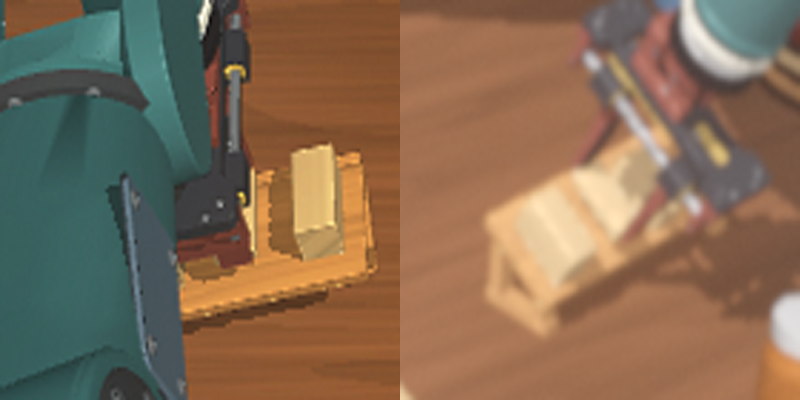

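The 10 mm spacer is held (width 59.8 mm) and the 34 and 22 mm ones are undisturbed. Carry it over and place.

```bash
python3 - <<'E'
from h import *
from workcell import ctrl
c,s=np.cos(st[2]),np.sin(st[2])
S=np.array([st[0],st[1]])+(.1+.0010)*np.array([c,s])-.0013*np.array([-s,c]);D=np.array([0,0,-1.])
p=np.array(ctrl.current_tool_pos())
ctrl.move_linear((p+nrm*.03).tolist(),vel=.12)
ctrl.move_linear((p+nrm*.03+[0,0,.05]).tolist(),vel=.2)
ctrl.goto([*S,.11],down(st[2]).tolist())
print(ctrl.current_width())
ctrl.move_linear([*S,.064],vel=.12)
shot(ctrl,"h2",("scene",))
ctrl.move_linear([*S,.059],vel=.05)
print(touch(ctrl,np.r_[S,.059],D,None,n=10,step=.0008,thr=1.5))
print(ctrl.current_tool_pos()-np.r_[S,0],ctrl.current_width(),ctrl.current_time_s())
E
python3 - <<'E'
import cv2
b=cv2.imread("pics/h2_scene.png")[190:245,255:315]
cv2.imwrite("pics/h2d.png",cv2.resize(b,None,fx=8,fy=8,interpolation=2))
E
```

```text
0.0598537658581054
(0.004, np.float64(3.869846317282208))
[1.06426895e-04 1.92924039e-06 5.53771095e-02] 0.059725947793139486 26.4417
```

View pics/h2d.png

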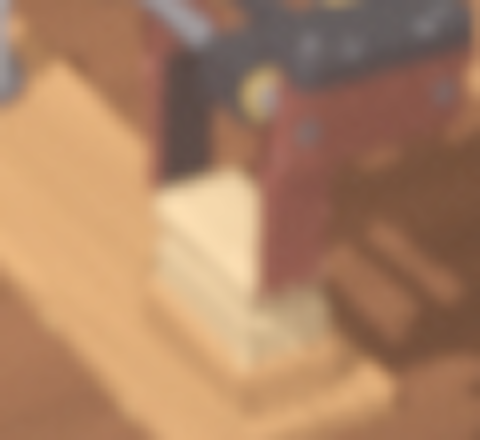

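The 10 mm spacer sits level over the 16 mm one, and contact came at the expected height. Release and move to above the board.

```bash
python3 - <<'E'
from h import *
from workcell import ctrl
p=np.array(ctrl.current_tool_pos())
ctrl.gripper_open()
ctrl.move_linear([p[0],p[1],.13],vel=.2)
ctrl.goto([bd[0]+.001,bd[1],.12],down(bd[2]-np.pi/2).tolist())
print(ctrl.current_time_s())
shot(ctrl,"s2")
E
python3 - <<'E'
import cv2
a=cv2.imread("pics/s2_top.png")[195:255,235:305];b=cv2.imread("pics/s2_scene.png")[195:250,255:315]
cv2.imwrite("pics/s2c.png",cv2.resize(a,None,fx=8,fy=8,interpolation=2));cv2.imwrite("pics/s2d.png",cv2.resize(b,None,fx=8,fy=8,interpolation=2))
E
```

```text
28.5833
```

View pics/s2c.png

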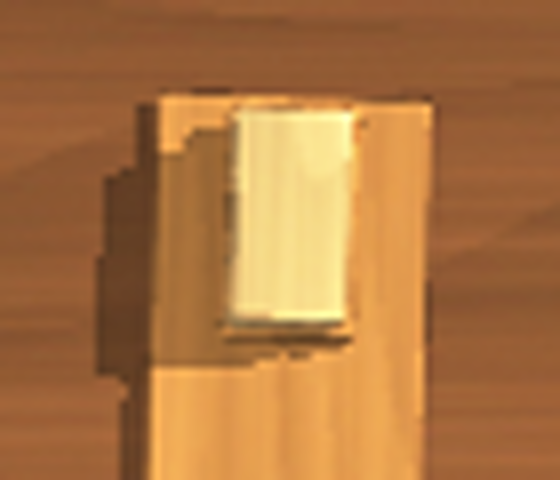

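View pics/s2d.png

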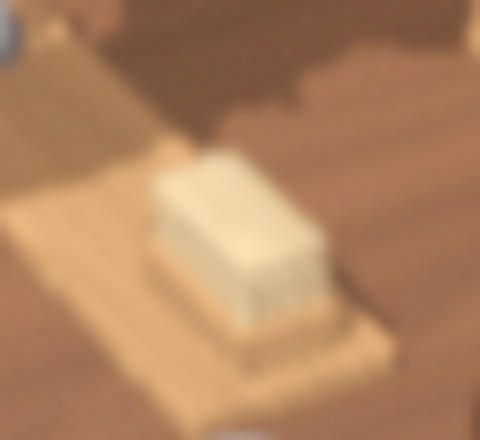

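View pics/s2_scene.png

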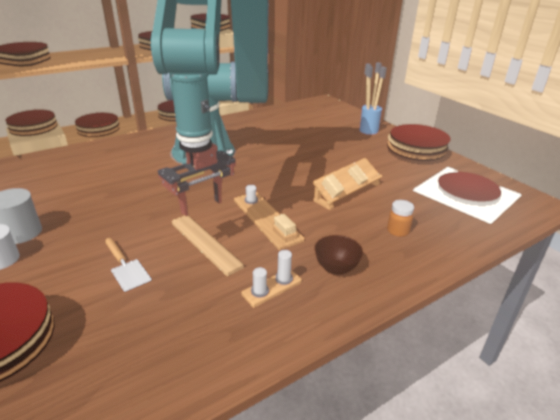

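Both spacers are stacked square and flat. Now the board.

Run:
```python
from h import *
from workcell import ctrl
c,s=np.cos(st[2]),np.sin(st[2])
S=np.array([st[0]+.1*c,st[1]+.1*s])
m=px([(236,110),(352,112),(345,320),(230,318)],8,235,195)
r=least_squares(lambda p:(proj("top",place(*p,rect(.03,.016,.058)))-m).ravel(),[*S,st[2]])
d=r.x[:2]-S;print("off",d@[c,s],d@[-s,c],r.x[2]-st[2])
B=[bd[0]+.001,bd[1]]
ctrl.move_linear([*B,.02],vel=.15)
ctrl.move_linear([*B,.0045],vel=.04)
print(ctrl.current_force(),ctrl.current_tool_pos())
ctrl.close_gripper(30)
print(ctrl.current_width(),ctrl.current_time_s())
ctrl.move_linear([*B,.03],vel=.06)
ctrl.move_linear([*B,.14],vel=.15)
print(ctrl.current_width(),ctrl.current_force(),ctrl.current_torque())
M=np.array(st[:2])+.001*np.array([c,s])-.0008*np.array([-s,c])
ctrl.move_linear([*M,.14],ori=down(st[2]-np.pi/2).tolist(),vel=.12)
ctrl.move_linear([*M,.080],vel=.08)
print(ctrl.current_width(),ctrl.current_time_s())
shot(ctrl,"b1")
```

```text
off -0.0009230540725310028 0.0003611626258377257 0.0023732701195394237
[-0.18947558 -0.22133817 -0.01784078] [ 0.5311927  -0.23182703  0.00428355]
0.05003407128704657 30.7083
0.049705002117928096 [-0.31320899  0.72247673 -1.06740658] [-0.05676503  0.11367257  0.03230693]
0.04935287375541795 34.8833
```

View pics/b1_scene.png

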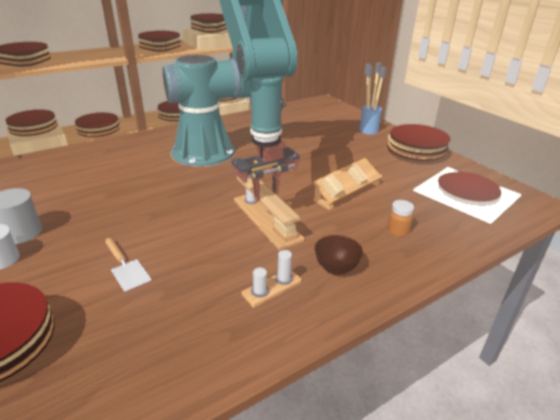

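View pics/b1_top.png

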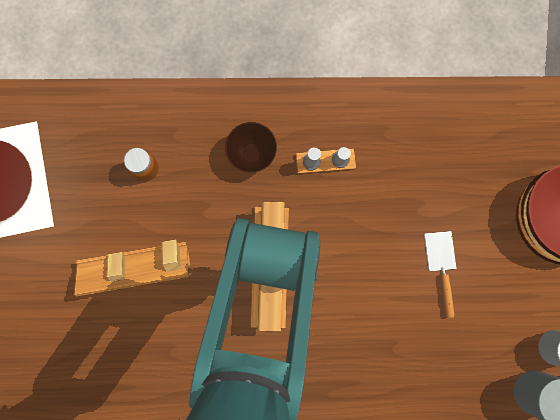

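Run:
```python
import cv2
b=cv2.imread("pics/b1_scene.png")[160:250,220:320]
cv2.imwrite("pics/b1d.png",cv2.resize(b,None,fx=6,fy=6,interpolation=2))
from h import *
for z in(.0757,.0897):print(proj("scene",place(*st,rect(.14,.025,z)))*6-np.array([220,160])*6)
```

```text
[[478.18731272 363.36745715]
 [379.74937004 395.42572997]
 [ 97.46331356 114.02607599]
 [185.57589058  91.62658867]]
[[479.64124942 336.81504745]
 [380.54770228 368.55317024]
 [ 96.47926797  89.71509127]
 [185.11703981  67.59869847]]
```

View pics/b1d.png

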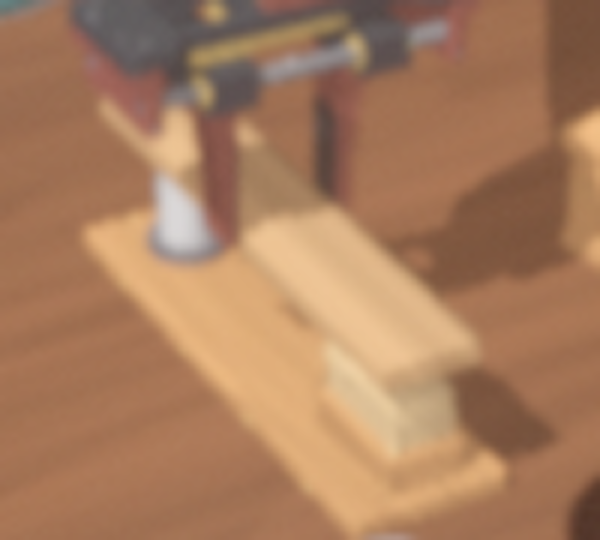

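The board hangs level and aligned: its corners at (478,345), (388,372) and (100,103) match the prediction within about 2 px. Lower to contact.

```bash
python3 - <<'E'
from h import *
from workcell import ctrl
p=np.array(ctrl.current_tool_pos())
ctrl.move_linear([p[0],p[1],.068],vel=.06)
p=np.array([p[0],p[1],.068])
print(touch(ctrl,p,np.array([0,0,-1.]),None,n=12,step=.0008,thr=1.5))
print(ctrl.current_tool_pos(),ctrl.current_force())
ctrl.gripper_open();ctrl.pause(.2)
ctrl.move_linear([p[0],p[1],.16],vel=.1)
q=np.array(ctrl.current_q()); q[0]+=1.0; 
ctrl.move_j(q.tolist())
print(ctrl.current_time_s())
shot(ctrl,"f1")
E
python3 - <<'E'
import cv2
a=cv2.imread("pics/f1_top.png")[195:335,235:305];b=cv2.imread("pics/f1_scene.png")[160:250,220:320]
cv2.imwrite("pics/f1c.png",cv2.resize(a,None,fx=4.2,fy=4.2,interpolation=2));cv2.imwrite("pics/f1d.png",cv2.resize(b,None,fx=6,fy=6,interpolation=2))
E
```

```text
(0.0056, np.float64(2.76508874122161))
[ 0.51537321 -0.03235492  0.0625392 ] [-1.60870149  0.23485291  1.56089941]
40.9667
```

View pics/f1c.png

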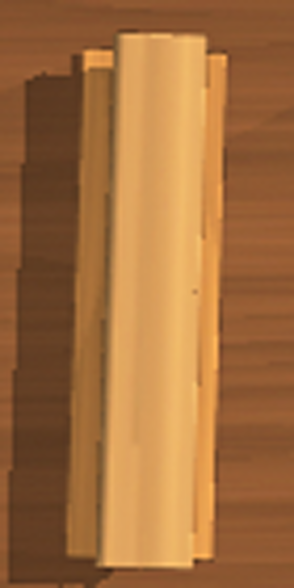

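View pics/f1d.png

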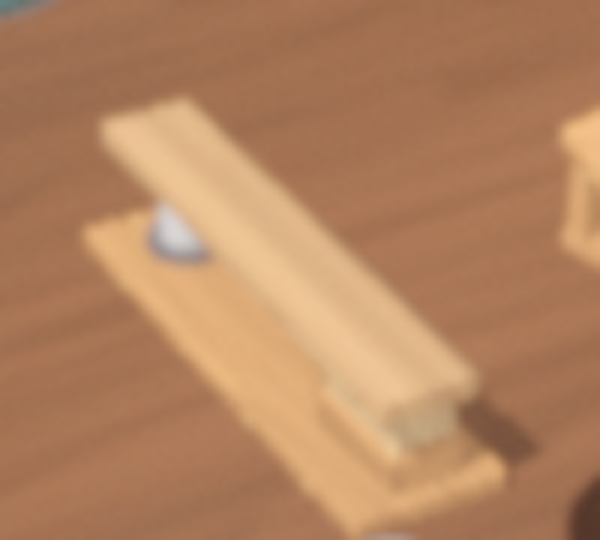

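View pics/f1_top.png

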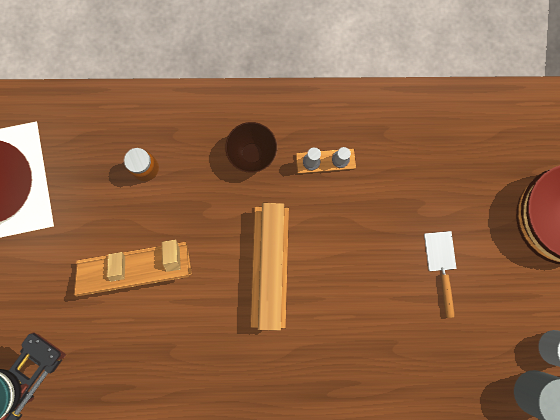

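Run:
```python
from h import *
m=px([(118,33),(207,37),(192,567),(98,565)],4.2,235,195)
ms=px([(478,375),(385,403),(100,125),(187,100)],6,220,160)
c,s=np.cos(st[2]),np.sin(st[2])
def mod(p):
    P=np.array(rect(.14,.025,.072));P[:,2]+=p[3]+P[:,0]*p[4];return place(*p[:3],P)
for free in(0,1):
    f=lambda p:np.r_[(proj("top",mod(p))-m).ravel(),.7*(proj("scene",mod(p))-ms).ravel(),*([] if free else [p[3]*1e5,p[4]*1e5])]
    r=least_squares(f,[*st,0,0],x_scale=[.01]*5);d=r.x[:2]-st[:2];print("off",d@[c,s],d@[-s,c],"yaw",r.x[2]-st[2],"dz",r.x[3],"pitch",r.x[4],np.round(r.fun,1))
```

```text
off 0.0005524525885094619 -0.0027277827187235084 yaw -0.0012871456001782161 dz 2.4838073766562285e-09 pitch 6.707703143260642e-10 [-0.9 -0.5  0.2 -0.8  0.1  0.5 -0.5  0.3 -0.3  0.  -1.   0.5 -0.5 -0.1
 -0.3  0.2  0.   0. ]
off 0.0005387907069782392 -0.002736333567083237 yaw -0.0013869506684312805 dz 9.719981593307268e-05 pitch 0.0017797017113032852 [-0.9 -0.5  0.2 -0.8  0.1  0.5 -0.5  0.3 -0.3 -0.  -1.   0.4 -0.5 -0.
 -0.3  0.3]
```

The board is level (fitted pitch 0.1°), within 0.1° of the stand's yaw and within 3 mm of its centre. The two other spacers and the bystanders are where they were, and the arm is clear. Handing in.

Run:
```python
from workcell import ctrl
ctrl.close_job(); print(ctrl.current_time_s())
```

```text
the job is handed in; nothing more can be done
the job is handed in; nothing more can be done
```

The board now lies level across the working post and the spacers, and I handed the job in with the clock at about 41 s of the 72 s allowed.

- **Spacers:** The working post measured as the 46 mm one, so the seat needed 26 mm. I stacked the 16 mm spacer with the 10 mm one on top, both flat on the seat. They sit about 2 mm and 1 mm off its centre.
- **Board:** Fitted from both cameras after letting go, its pitch is about 0.1° and its yaw is within 0.1° of the stand's. It is 0.5 mm off centre lengthwise and 2.7 mm sideways. I left the sideways offset uncorrected because it is close to the 2 mm camera calibration error.
- **Everything else:** In the last pictures the 22 and 34 mm spacers are still in the rack. The bowl, jar and spatula look undisturbed, and the arm is clear of everything. None of the checks failed.

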